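# Open the saucer dispenser and hold its sprung carrier down for loading

### The arm

A 6-joint arm with a two-finger parallel gripper is mounted at the origin on the work surface. World frame = base frame: x ahead of the robot, y to its left, z up, the work surface at z = 0. Lengths are in m, angles in rad, forces in N, time in s.
With the tool pointing down it reaches from about 0.25 to 0.725 m from the base axis. Payload 4 kg.
Tool frame: the origin (TCP) lies midway between the tips of the shut fingers; the grasp point (between the pads) lies 19 mm behind it; z points along the fingers, y is the direction in which the jaws open and shut (so a half turn about z gives the same grasp; the last joint's range is limited). The gripper opens to 85 mm and grips with 20 to 120 N. Pads are 22 mm wide; open, the fingers measure 114 mm over their backs; the gripper's body (76 mm by 85 mm) begins 54 mm behind the grasp point. The pads swing forward as they close: fully open they stand 13 mm farther back than shut.
Start: joints at [1.258, 0.241, 0.005, 1.335, 0, 1.571], TCP at [0.154, 0.476, 0.231] pointing down, gripper open.
Joint ranges: [-2.72, 2.72], [-1.05, 1.87], [-1.09, 1.28], [-1.99, 2.15], [-1.42, 1.44], [-3.14, 3.14]. Speed limits (rad/s): [2.79, 2.79, 3.14, 3.14, 3.14, 3.14].

### API

Orientations are given as a unit quaternion [x, y, z, w].
In Python, from workcell import get_obs, camera, camera_model, job_done, masks_of gives the robot as it stands.
- The arm moves only by the tool jog_arm, never from a script. Its argument "deltas" is a list that holds one entry, the list of rows, each a list of 7 numbers: the shift along the tool's x, y, z in mm, then the turn, a rotation vector about the tool's x, y, z in degrees, then the finger opening in mm, from 0 to 85.4. A call has 1 to 5 rows; each row shifts and turns the pose as measured when the row begins, along the tool's axes as they then stand; what a row does not reach is not made up. A row lasts 1/10 s, in which the tool goes at most 50 mm and 8.59 degrees, less where a joint would pass 70% of its speed; a pose out of reach is approached as far as the arm can. A call with a gripper value outside its range is refused whole. The fingers move at their own pace and stop on an object; the grip force is fixed at half the most. Time passes only in rows, so rows that do not move let the fingers close. It gives the time, the measured TCP pose, the force and the opening at its end, in the units of the state.
- get_obs(): the state, without advancing time (a new reading comes with each control period).
- camera(name): name is "side" or "top" or "wrist"; returns the picture (420x560x3 uint8, red, green, blue); there is no depth.
- camera_model(name): a dict with "fovy" (degrees; the focal length in pixels is half the picture's height over the tangent of half this angle, whatever the lens; pixels are square), "cx", "cy" (the principal point, pixels), "pose" (4x4, takes a point from camera to world coordinates); the wrist camera has in their place "T_tool_cam" (4x4, takes a point from camera to tool coordinates, whose origin is the TCP and whose axes are the flange's). Camera axes: x right, y down, z forward; pixel columns grow to the right and rows downward; lengths in m; the calibration is good to about 2 mm. A picture is of the moment at which its call begins: read the wrist's pose just before it. camera_model takes no time and is no camera call.
- job_done(): hands the job in, once; it reports no verdict.
Trained networks look in the newest picture that a camera, given by its name, has taken for a name from the list of things; names that differ only in an ending like _2 or _b are one class to them, and where a whole thing is asked for, a point or a joint stands for the part that bears it (a point fixed in the world has none). Each returns a list of dicts, best first, with "conf" (0 to 1); they miss things now and then, are a little off and sometimes report something else, mostly with a low value. They report only what shows in the picture. A call takes as long as a camera call. They do not tell look-alikes from the thing itself.
- masks_of(target, camera): "pixels" (420x560 bool, what is visible of it) and "at" ([column, row] in pixels, amid what is visible of it).
The state is a dict: "clock": time; "joint_pos": joint angles; "joint_vel": joint speeds; "tau": joint torques, N m; "eef_pos": TCP position; "tool_rot": TCP orientation; "ft_force": force on the tool from outside, world axes, zero at the start; "ft_torque": the same for the moment, N m; "grip_width": finger opening in m.
Only numpy, scipy, OpenCV 4.12 (cv2) and the standard library are available. Lean on these libraries where they do the work, as an engineer would, in place of code of your own. Each camera call takes 0.05 s, during which the arm holds its last target. There are 200 camera calls.

### The job

Open the wide steel saucer dispenser: take its loose lid by the upright grip at its edge, tip the lid up about 15 degrees with the edge across from the grip still resting on the rim, lift it off and lay it flat, grip upwards, wholly on the black rubber mat, without dropping it. Then with the closed fingertips push the sprung round carrier inside the dispenser down 25 mm from its rest height (give or take 5 mm) and finish while holding it there, so that saucers could be loaded. Do not touch the narrow dispenser, and leave the saucers, the white tub and the wire basket where they are.

Things in the scene. Friction and masses are not known exactly. Their poses are not given: they have to be found in the camera images.
- dispenser: Wide saucer dispenser, fixed: an upright round stainless steel drum, 130 mm outside diameter, 5 mm wall (120 mm inside), rim 120 mm above the table, with a black foot ring (140 mm diameter, 14 mm high). It stands to the left or the right of the mat. Origin: centre of its underside, on the table; z up.
- lid: Loose white plastic lid on the wide dispenser, 80 to 140 g: a disc 136 mm wide, 5 mm thick, on the rim; under it a plug 112 mm wide, 6 mm deep, with 4 mm play in the mouth. Origin: centre of the plug's underside (114 mm above the table while seated); z up; x from the centre to the grip, at the start within about 60 degrees of straight away from the robot (world +x).
- lid_grip (a point): Where to pinch the lid's grip: an upright white plastic block 34 mm long along the lid's radius (lid x), 12 mm thick along lid y, 31 mm high (from 11 to 42 mm above the lid's origin). The point is on its middle line, 48 mm from the lid's centre, 32 mm above the lid's origin, 21 mm above the disc. Axes as the lid's.
- lid_back (a point): Point at the lid's edge farthest from the grip where the disc's underside rests on the rim: 65 mm from the lid's centre on its -x side, 6 mm above the lid's origin. Tipping the lid up turns it about this point.
- carrier (a joint): Travel of the sprung carrier, in m: 0 at rest (up), growing as it is pressed straight down, at most 0.045. It springs back up when let go. Force needed: about 4 N to start it, about 10 N at 25 mm, about 14 N at the bottom; nearly frictionless.
- carrier_top (a point): Centre of the top face of the carrier, a flat bare metal disc, 112 mm in diameter, inside the wide dispenser under its lid, guided so that it moves only up and down. The point is 12 mm below the rim at rest (108 mm above the table), 37 mm below the rim (83 mm above the table) when pressed 25 mm.
- mat: Black rubber mat, 190 x 190 x 4 mm, fixed to the table between the two dispensers; the lid goes here. Origin: centre of its underside; its top is 4 mm above the table.
- cup_tube: Narrow steel cup dispenser, fixed: 90 mm in diameter (100 mm at its foot), 138 mm high to the top of its small centre knob. On the other side of the mat from the wide one. Leave it alone. Origin: centre of its underside.
- saucers: Stack of white saucers, 114 mm in diameter, 50 mm high, loose. Leave it alone. Origin: centre of its underside.
- tub: Open white plastic tub, 110 x 150 x 70 mm, loose. Leave it alone. Origin: centre of its underside.
- basket: Small brass-coloured wire serving basket, 100 x 80 x 70 mm with a wire handle reaching 130 mm from its centre along its x, loose. Leave it alone. Origin: centre of its underside.
Things that resemble listed ones, but are neither listed nor needed, are in the scene too. Leave any green look-alike of the dispenser alone. What is shaped like the lid but turquoise or yellow is not meant.

How it is judged:
By the outcome, as a careful person would: the job done as asked, in the order asked, and still so for the second after the job is handed in, while the arm keeps its last pose, push and grip.
It also fails if it takes over 51 s, if anything falls off the work surface, if the arm or the gripper's body presses on something with over 40 N, if the wrist force passes 120 N, or if a joint passes its speed limit or range.

## Working session

There is one attempt and no reset: what is moved stays moved. The work goes in short steps, Python scripts to look and compute and a tool call to move; the robot and the scene stay as the last step left them, time stands still between calls to the robot, and variables do not carry over. Pictures are saved under pics/ and viewed, about 8 in all and at most 12, crops included, and the job is handed in when it is done.

Besides the shell and the picture viewer there is one more tool, called as a command line: name --argument value ..., lists and objects as JSON in quotes. jog_arm: Moves the arm, as the interface text tells. Its arguments: {"type":"object","properties":{"deltas":{"type":"array"}},"required":["deltas"]}

```bash
mkdir -p pics; ls; python3 - <<'E'
from workcell import *
import cv2,numpy as np
o=get_obs();print({k:np.round(v,3) for k,v in o.items()})
for n in("top","side"):
    im=camera(n);cv2.imwrite(f"pics/{n}0.png",im[:,:,::-1])
    m=camera_model(n);print(n,m["fovy"],m["cx"],m["cy"],np.round(m["pose"],3).tolist(), [k for k in m])
    for t in("lid","lid_grip","dispenser","mat","cup_tube"):
        print(t,[(round(d["conf"],2),np.round(d["at"]).tolist(),int(d["pixels"].sum())) for d in masks_of(t,n)][:4])
E
```

```text
pics
{'clock': np.float64(0.0), 'joint_pos': array([ 1.258,  0.241,  0.004,  1.335, -0.   ,  1.571]), 'joint_vel': array([ 0.001,  0.001, -0.001, -0.002, -0.002,  0.   ]), 'tau': array([ 0.0000e+00, -3.7232e+01,  2.5241e+01,  1.7000e-02,  0.0000e+00,
       -0.0000e+00]), 'eef_pos': array([0.154, 0.475, 0.23 ]), 'tool_rot': array([ 0.156,  0.988, -0.001, -0.   ]), 'ft_force': array([-0.125,  0.495,  0.161]), 'ft_torque': array([0.009, 0.074, 0.029]), 'grip_width': np.float64(0.085)}
top 52.97506935554906 278.12574134839224 206.40465157228726 [[0.08, -0.971, 0.226, 0.253], [-0.997, -0.077, 0.024, -0.075], [-0.005, -0.227, -0.974, 1.178], [0.0, 0.0, 0.0, 1.0]] ['fovy', 'cx', 'cy', 'pose']
lid [(0.79, [207.0, 276.0], 1908), (0.73, [366.0, 211.0], 2205), (0.71, [391.0, 337.0], 2141), (0.34, [172.0, 209.0], 1511)]
lid_grip [(0.86, [206.0, 273.0], 1915), (0.65, [390.0, 337.0], 2136), (0.59, [370.0, 212.0], 2134)]
dispenser [(0.86, [428.0, 147.0], 2697), (0.81, [341.0, 238.0], 506)]
mat [(0.76, [278.0, 208.0], 4349), (0.53, [344.0, 236.0], 503)]
cup_tube [(0.61, [169.0, 213.0], 1572)]
side 54.303090406397665 275.8535088229034 213.88806621231865 [[0.876, -0.317, 0.363, 0.042], [-0.482, -0.558, 0.676, -0.845], [-0.012, -0.767, -0.641, 0.873], [0.0, 0.0, 0.0, 1.0]] ['fovy', 'cx', 'cy', 'pose']
lid [(0.91, [238.0, 368.0], 2574), (0.91, [209.0, 224.0], 944), (0.66, [327.0, 258.0], 1666)]
lid_grip [(0.93, [328.0, 257.0], 1798), (0.85, [238.0, 369.0], 2693), (0.55, [208.0, 221.0], 918)]
dispenser [(0.94, [322.0, 290.0], 1558), (0.75, [441.0, 289.0], 3771)]
mat [(0.79, [288.0, 236.0], 2385)]
cup_tube [(0.79, [232.0, 176.0], 1176)]
```

View pics/top0.png

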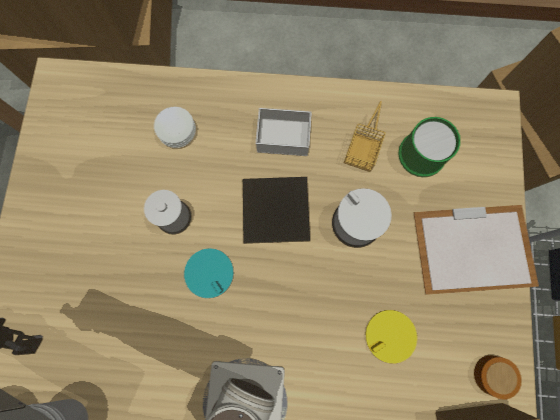

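View pics/side0.png

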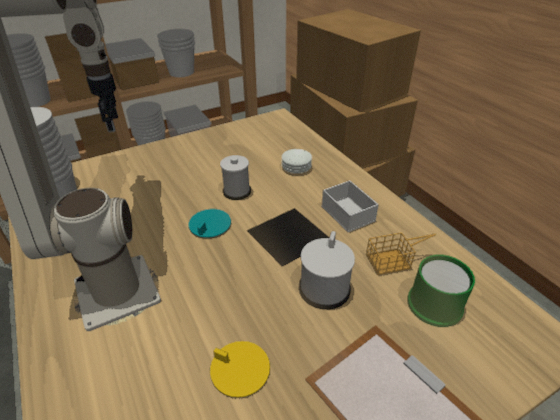

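Candidates in the top view: the white lid on the steel drum at (363,215), the turquoise disc at (208,273), the yellow disc at (391,337), the green drum at (428,147) and the narrow steel tube at (165,210). By the description it is the white lid on the steel drum, with its grip at about (353,198). The mat is at (277,210).

```bash
cat > h.py <<'E'
from workcell import *
import cv2,numpy as np
from scipy.spatial.transform import Rotation as R
def pose(n,o=None):
    m=camera_model(n)
    if "pose" in m: return m,np.array(m["pose"])
    T=np.eye(4);T[:3,:3]=R.from_quat(o["tool_rot"]).as_matrix();T[:3,3]=o["eef_pos"]
    return m,T@np.array(m["T_tool_cam"])
def f(m): return 210/np.tan(np.radians(m["fovy"]/2))
def at_z(n,uv,z,o=None):
    m,P=pose(n,o);uv=np.atleast_2d(np.asarray(uv,float))
    d=np.c_[(uv-[m["cx"],m["cy"]])/f(m),np.ones(len(uv))]@P[:3,:3].T
    return P[:3,3]+d*((z-P[2,3])/d[:,2])[:,None]
def proj(n,X,o=None):
    m,P=pose(n,o);c=(np.atleast_2d(X)-P[:3,3])@P[:3,:3]
    return c[:,:2]/c[:,2:]*f(m)+[m["cx"],m["cy"]]
def circ(p):
    A=np.c_[2*p[:,:2],np.ones(len(p))];s=np.linalg.lstsq(A,(p[:,:2]**2).sum(1),rcond=None)[0]
    return s[:2],np.sqrt(s[2]+s[0]**2+s[1]**2)
E
python3 - <<'E'
from h import *
im=camera("top")
c=im[150:270,230:410];cv2.imwrite("pics/crop.png",cv2.resize(c[:,:,::-1],None,fx=4,fy=4,interpolation=cv2.INTER_CUBIC))
for d in masks_of("lid","top"):
    if abs(d["at"][0]-364)<8:
        cn=max(cv2.findContours(d["pixels"].astype(np.uint8),0,1)[0],key=len)[:,0]
        h=cv2.convexHull(cn)[:,0];p=at_z("top",h,.125);print("lid circ",circ(p))
g=at_z("top",[[353,198]],.156);print("grip top",g)
for d in masks_of("mat","top"):
    if abs(d["at"][0]-278)<8:
        cn=max(cv2.findContours(d["pixels"].astype(np.uint8),0,1)[0],key=len)
        b=cv2.minAreaRect(at_z("top",cn[:,0],.004)[:,:2].astype(np.float32)*1000);print("mat",b)
m,P=pose("top");print(np.round(camera_model("wrist")["T_tool_cam"],3).tolist(),camera_model("wrist")["fovy"])
E
```

```text
lid circ (array([ 0.49551906, -0.27067439]), np.float64(0.06728083560643154))
grip top [[ 0.52638315 -0.23492003  0.156     ]]
mat ((516.955078125, -40.33873748779297), (189.9731903076172, 189.63734436035156), 6.449698448181152)
[[0.0, -0.957, -0.291, 0.073], [1.0, 0.0, -0.001, -0.0], [0.001, -0.291, 0.957, -0.143], [0.0, 0.0, 0.0, 1.0]] 63.8911287680369
```

View pics/crop.png

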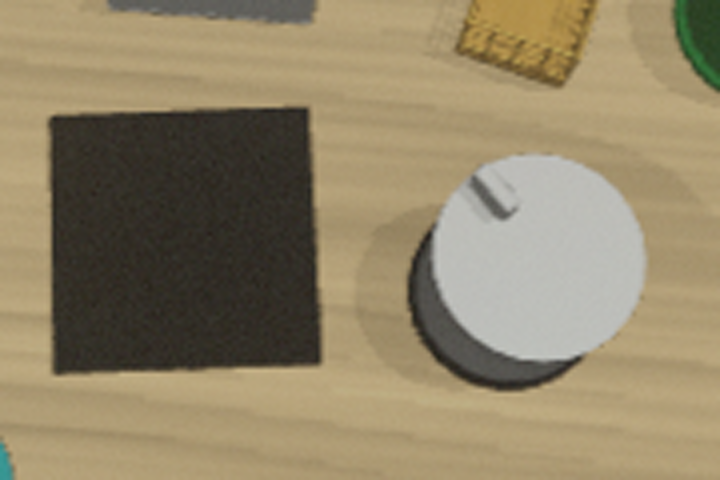

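Lid: the fitted radius is 67 mm at the rim height, close to the true 68, with its centre at (0.4955,-0.2707). The grip direction is about +49°. The mat measures 190x190 mm with its centre at (0.517,-0.040). The crop shows the white lid on the steel drum with the grip at crop (495,190), so the choice is confirmed.

```bash
cat >> h.py <<'E'
def target(x,y,z,yaw,tip=0):
    """tool pointing down, tool x along yaw (deg); tip: lean so the lid's +x side goes up"""
    Q=R.from_euler("z",yaw,degrees=True)*R.from_euler("y",-tip,degrees=True)*R.from_matrix(np.diag([1.,-1,-1]))
    return np.array([x,y,z]),Q
def plan(p,Q,n,grip,o=None):
    o=o or get_obs();p0=np.array(o["eef_pos"]);Q0=R.from_quat(o["tool_rot"])
    dr=(Q0.inv()*Q).as_rotvec(degrees=True)
    print("t",round(float(o["clock"]),2),"dist",np.round(np.linalg.norm(p-p0)*1000,1),"rotvec",np.round(dr,1))
    print([[round(float(v),1) for v in list(((Q0*R.from_rotvec(dr*i/n,degrees=True)).inv().apply(p-p0)/n*1000))+list(dr/n)]+[grip] for i in range(n)])
E
python3 - <<'E'
from h import *
plan(*target(.525,-.236,.25,49),20,85)
E
```

```text
t 0.75 dist 802.9 rotvec [  0.   -0.  113.1]
[[-28.6, -28.2, -0.9, 0.0, -0.0, 5.7, 85], [-31.2, -25.2, -0.9, 0.0, -0.0, 5.7, 85], [-33.6, -22.0, -0.9, 0.0, -0.0, 5.7, 85], [-35.6, -18.6, -0.9, 0.0, -0.0, 5.7, 85], [-37.2, -15.0, -0.9, 0.0, -0.0, 5.7, 85], [-38.5, -11.2, -0.9, 0.0, -0.0, 5.7, 85], [-39.4, -7.4, -0.9, 0.0, -0.0, 5.7, 85], [-40.0, -3.5, -0.9, 0.0, -0.0, 5.7, 85], [-40.1, 0.5, -0.9, 0.0, -0.0, 5.7, 85], [-39.9, 4.4, -0.9, 0.0, -0.0, 5.7, 85], [-39.3, 8.3, -0.9, 0.0, -0.0, 5.7, 85], [-38.2, 12.2, -0.9, 0.0, -0.0, 5.7, 85], [-36.9, 15.9, -0.9, 0.0, -0.0, 5.7, 85], [-35.1, 19.4, -0.9, 0.0, -0.0, 5.7, 85], [-33.0, 22.8, -0.9, 0.0, -0.0, 5.7, 85], [-30.6, 25.9, -0.9, 0.0, -0.0, 5.7, 85], [-27.9, 28.8, -0.9, 0.0, -0.0, 5.7, 85], [-24.9, 31.4, -0.9, 0.0, -0.0, 5.7, 85], [-21.7, 33.7, -0.9, 0.0, -0.0, 5.7, 85], [-18.3, 35.7, -0.9, 0.0, -0.0, 5.7, 85]]
```

jog_arm --deltas '[[[-29,-28,-5,0,0,6,85],[-31,-25,-5,0,0,6,85],[-34,-22,-5,0,0,6,85],[-36,-19,-5,0,0,6,85],[-37,-15,-5,0,0,6,85]]]'

```text
clock: 1.25
eef_pos: [0.245, 0.2944, 0.2553]
tool_rot: [0.411, 0.912, 0.0, 0.0]
ft_force: [0.6, 0.1, 0.9]
grip_width: 0.0852
```

jog_arm --deltas '[[[-38,-11,-1,0,0,6,85],[-39,-7,-1,0,0,6,85],[-40,-3,-1,0,0,6,85],[-40,0,-1,0,0,6,85],[-40,4,-1,0,0,6,85]]]'

```text
clock: 1.75
eef_pos: [0.3288, 0.1053, 0.2625]
tool_rot: [0.64, 0.768, 0.003, 0.001]
ft_force: [1.2, 0.7, -0.3]
grip_width: 0.0849
```

```bash
python3 - <<'E'
from h import *
plan(*target(.525,-.236,.25,49),10,85)
E
```

```text
t 1.75 dist 393.9 rotvec [ 0.3 -0.3 51.4]
[[-37.1, 13.2, 1.3, 0.0, -0.0, 5.1, 85], [-35.8, 16.4, 1.3, 0.0, -0.0, 5.1, 85], [-34.2, 19.6, 1.3, 0.0, -0.0, 5.1, 85], [-32.3, 22.5, 1.3, 0.0, -0.0, 5.1, 85], [-30.1, 25.3, 1.3, 0.0, -0.0, 5.1, 85], [-27.7, 27.9, 1.3, 0.0, -0.0, 5.1, 85], [-25.1, 30.3, 1.3, 0.0, -0.0, 5.1, 85], [-22.3, 32.4, 1.3, 0.0, -0.0, 5.1, 85], [-19.3, 34.3, 1.3, 0.0, -0.0, 5.1, 85], [-16.2, 35.9, 1.3, 0.0, -0.0, 5.1, 85]]
```

Tracking is good.

jog_arm --deltas '[[[-37,13,1,0,0,5,85],[-36,16,1,0,0,5,85],[-34,20,1,0,0,5,85],[-32,23,1,0,0,5,85],[-30,25,1,0,0,5,85]]]'

```text
clock: 2.25
eef_pos: [0.4289, -0.0739, 0.2597]
tool_rot: [0.798, 0.603, 0.007, 0.002]
ft_force: [-0.1, 0.0, 0.5]
grip_width: 0.0848
```

jog_arm --deltas '[[[-28,28,1,0,0,5,85],[-25,30,1,0,0,5,85],[-22,32,1,0,0,5,85],[-19,34,1,0,0,5,85],[0,0,0,0,0,0,85]]]'

```text
clock: 2.75
eef_pos: [0.5091, -0.2213, 0.2548]
tool_rot: [0.895, 0.445, 0.008, 0.002]
ft_force: [-0.6, 0.7, -0.6]
grip_width: 0.0851
```

```bash
python3 - <<'E'
from h import *
o=get_obs();print(o["eef_pos"],o["tool_rot"])
im=camera("wrist").copy()
a=np.radians(49);u=np.array([np.cos(a),np.sin(a),0]);c=np.array([.4955,-.2707,.156])
pts=[c+u*r for r in(31,48,65) for u,r in[(u,r/1000)]]
for d in masks_of("lid","wrist"):
    print(d["conf"],d["at"],d["pixels"].sum())
for q in proj("wrist",pts,o): cv2.circle(im,tuple(int(v) for v in q),3,(255,0,0),1); print(q)
th=np.linspace(0,6.28,60);E=np.c_[c[0]+.068*np.cos(th),c[1]+.068*np.sin(th),0*th+.125]
for q in proj("wrist",E,o): cv2.circle(im,tuple(int(v) for v in q),1,(0,255,0),-1)
cv2.imwrite("pics/w1.png",im[:,:,::-1])
E
```

```text
[ 0.5090529  -0.22134397  0.25481362] [0.89540021 0.44519569 0.00753211 0.00158872]Traceback (most recent call last):
  File "<stdin>", line 5, in <module>
UnboundLocalError: cannot access local variable 'u' where it is not associated with a value
```

```bash
cat > w.py <<'E'
from h import *
import sys
name,cx,cy,ang=sys.argv[1],*map(float,sys.argv[2:5])
o=get_obs();im=camera("wrist").copy()
a=np.radians(ang);u=np.array([np.cos(a),np.sin(a),0]);c=np.array([cx,cy,.156])
th=np.linspace(0,6.28,60);E=np.c_[cx+.068*np.cos(th),cy+.068*np.sin(th),0*th+.125]
for q in proj("wrist",E,o): cv2.circle(im,tuple(int(v) for v in q),1,(0,255,0),-1)
for r in(.031,.048,.065):
    q=proj("wrist",c+u*r,o)[0];print(q);cv2.circle(im,tuple(int(v) for v in q),3,(255,0,0),1)
for d in masks_of("lid","wrist"):
    cn=max(cv2.findContours(d["pixels"].astype(np.uint8),0,1)[0],key=len)[:,0]
    cn=cn[(cn>3).all(1)&(cn[:,0]<556)&(cn[:,1]<416)]
    print(d["conf"],d["at"],d["pixels"].sum(),circ(at_z("wrist",cv2.convexHull(cn)[:,0],.125,o)))
cv2.imwrite(f"pics/{name}.png",im[:,:,::-1])
E
python3 w.py w1 .4955 -.2707 49
```

```text
[309.65979651 241.58212623]
[311.74935547 220.38941994]
[313.91812134 198.39338203]
0.75 [193.8, 376.6] 1039 (array([ 0.33519141, -0.30112592]), np.float64(0.023247710051450023))
0.61 [301.9, 255.2] 17469 (array([ 0.49757191, -0.26910585]), np.float64(0.06796676511621515))
```

View pics/w1.png

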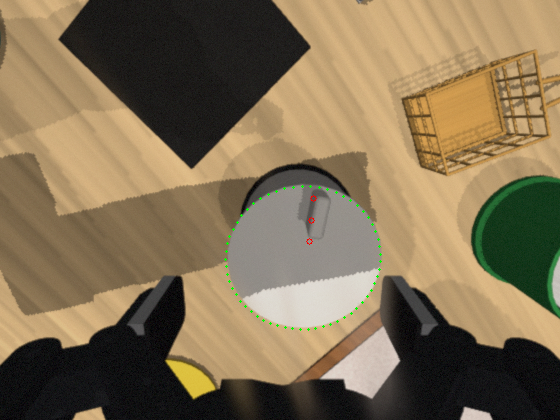

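The view shows the lid's grip at about (318,216), 6 px right of my prediction; the lid outline matches. I'll zoom in to get the grip's axis.

```bash
python3 - <<'E'
from h import *
o=get_obs();im=camera("wrist")
cv2.imwrite("pics/w1c.png",cv2.resize(im[170:270,260:390][:,:,::-1],None,fx=6,fy=6,interpolation=cv2.INTER_CUBIC))
print(at_z("wrist",[[318,216],[310,258]],.156,o))
E
```

```text
[[ 0.53179395 -0.23231808  0.156     ]
 [ 0.50717546 -0.25646267  0.156     ]]
```

View pics/w1c.png

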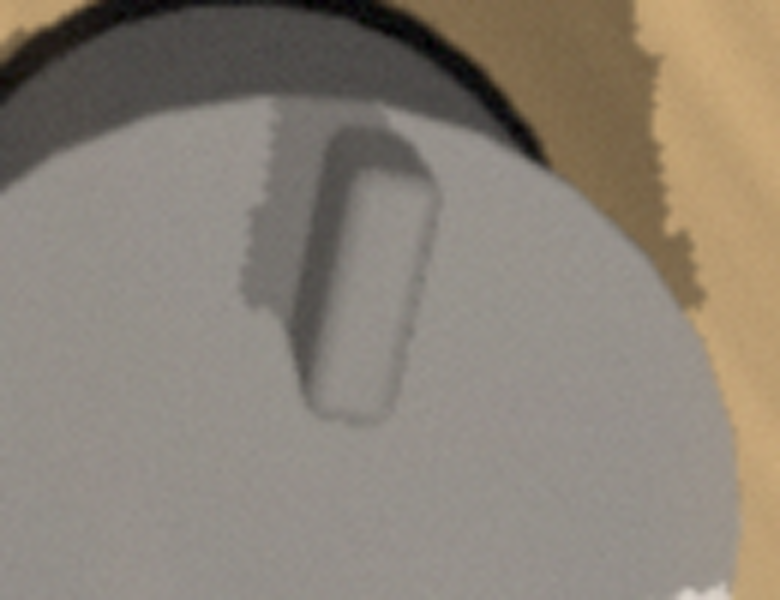

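```bash
python3 - <<'E'
from h import *
o=get_obs()
p=at_z("wrist",[[322.5,218.8],[326,199.2],[318.7,239]],.156,o);print(p)
d=p[1]-p[2];print(np.linalg.norm(d),np.degrees(np.arctan2(d[1],d[0])))
for c in([.4955,-.2707],[.4976,-.2691]):
    e=p[0,:2]-c;print(np.linalg.norm(e),np.degrees(np.arctan2(e[1],e[0])))
plan(*target(p[0,0],p[0,1],.205,np.degrees(np.arctan2(d[1],d[0]))),3,85)
E
```

```text
[[ 0.53325798 -0.23578852  0.156     ]
 [ 0.54402643 -0.22488196  0.156     ]
 [ 0.52165622 -0.24732953  0.156     ]]
0.03169099859695804 45.09890479309913
0.051424474989055335 42.75683608347549
0.04879699136509455 43.051411172407406
t 2.95 dist 60.8 rotvec [ 0.4 -0.8  8.1]
[[-0.1, 10.7, 17.2, 0.1, -0.3, 2.7, 85], [0.5, 10.7, 17.2, 0.1, -0.3, 2.7, 85], [1.1, 10.7, 17.2, 0.1, -0.3, 2.7, 85]]
```

jog_arm --deltas '[[[0,11,17,0,-0.4,3,45],[0.5,11,17,0.2,-0.4,3,45],[1,11,17,0.2,0,3,45],[0,0,0,0,0,0,45],[0,0,0,0,0,0,45]]]'

```text
clock: 3.45
eef_pos: [0.5333, -0.2301, 0.2095]
tool_rot: [0.925, 0.379, 0.002, 0.002]
ft_force: [0.6, -0.3, 0.3]
grip_width: 0.0452
```

```bash
python3 w.py w2 .4976 -.2691 44; python3 - <<'E'
from h import *
im=cv2.imread("pics/w2.png");cv2.imwrite("pics/w2c.png",cv2.resize(im[120:420,130:430],None,fx=2,fy=2))
plan(*target(.5325,-.2357,.129,44),5,45)
E
```

```text
[284.83818967 272.10723105]
[285.17939286 247.36061424]
[285.53684151 221.43575451]
0.86 [281.4, 278.8] 18217 (array([ 0.49782961, -0.26905159]), np.float64(0.06772366014659789))
0.62 [156.3, 411.1] 453 (array([ 0.34022903, -0.27075102]), np.float64(0.012477546205423708))
t 3.55 dist 81.0 rotvec [ 0.3 -0.1  0.5]
[[-0.9, 0.5, 16.2, 0.1, -0.0, 0.1, 45], [-0.9, 0.6, 16.2, 0.1, -0.0, 0.1, 45], [-0.9, 0.6, 16.2, 0.1, -0.0, 0.1, 45], [-0.9, 0.6, 16.2, 0.1, -0.0, 0.1, 45], [-0.9, 0.6, 16.2, 0.1, -0.0, 0.1, 45]]
```

View pics/w2c.png

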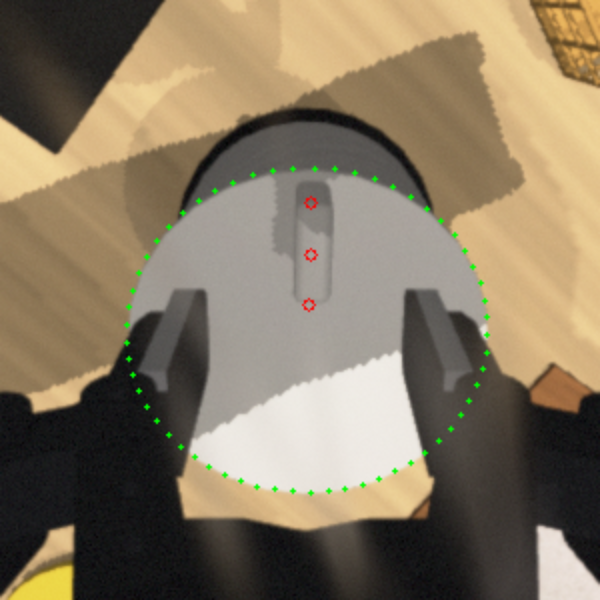

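The overlay lies on the grip: the grip is at crop (314,245) against a prediction of (311,255), within 1–2 mm. Descending.

jog_arm --deltas '[[[-1,1,20,0,0,0,45],[-1,1,20,0,0,0,45],[-1,1,15,0,0,0,45],[-1,0.5,12,0,0,0,45],[0,0,8,0,0,0,45]]]'

```text
clock: 4.05
eef_pos: [0.5362, -0.2354, 0.1414]
tool_rot: [0.924, 0.382, 0.007, 0.007]
ft_force: [-0.6, -0.4, 0.6]
grip_width: 0.0446
```

```bash
python3 - <<'E'
from h import *
plan(*target(.5325,-.2357,.129,44),2,45)
E
```

```text
t 4.05 dist 12.9 rotvec [ 1.1 -0.5  0.9]
[[-1.4, -1.3, 6.2, 0.5, -0.2, 0.4, 45], [-1.4, -1.2, 6.2, 0.5, -0.2, 0.4, 45]]
```

jog_arm --deltas '[[[-1.4,-1,6,0.5,-0.3,0.4,45],[-1.4,-1,5.5,0.5,-0.3,0.4,45],[0,0,0,0,0,0,45]]]'

```text
clock: 4.35
eef_pos: [0.5326, -0.2358, 0.1296]
tool_rot: [0.927, 0.375, -0.001, 0.001]
ft_force: [-0.9, -0.1, 0.7]
grip_width: 0.045
```

```bash
python3 - <<'E'
from h import *
plan(*target(.5325,-.2357,.129,44),1,45)
E
```

```text
t 4.35 dist 0.6 rotvec [0.  0.2 0. ]
[[0.0, -0.1, 0.6, 0.0, 0.2, 0.0, 45]]
```

jog_arm --deltas '[[[0,0,0,0,0,0,8],[0,0,0,0,0,0,4],[0,0,0,0,0,0,2],[0,0,0,0,0,0,2],[0,0,0,0,0,0,2]]]'

```text
clock: 4.85
eef_pos: [0.5335, -0.2361, 0.1308]
tool_rot: [0.927, 0.375, -0.0, 0.001]
ft_force: [-0.3, -0.0, -0.7]
grip_width: 0.0112
```

```bash
cat > tip.py <<'E'
from h import *
import sys
# tip about lid_back through angle given; reference grasp pose saved at grasp
import json,os
o=get_obs()
if not os.path.exists("g.json"): json.dump([list(map(float,o["eef_pos"])),list(map(float,o["tool_rot"]))],open("g.json","w"))
p0,q0=json.load(open("g.json"));p0=np.array(p0);Q0=R.from_quat(q0)
a=np.radians(44);u=np.array([np.cos(a),np.sin(a),0])
b=np.array([.4976,-.2691,.12])-.065*u
ax=np.cross(u,[0,0,1])  # + turns u up
for t in map(float,sys.argv[1:]):
    D=R.from_rotvec(ax*t,degrees=True);plan(b+D.apply(p0-b),D*Q0,4,2,o)
E
python3 tip.py 4 15;python3 -c "
from h import *
o=get_obs();print(o['ft_force'],o['ft_torque'],o['grip_width'],o['eef_pos'])"
```

```text
t 4.85 dist 8.0 rotvec [-0.  4.  0.]
[[-0.3, 0.0, -2.0, -0.0, 1.0, 0.0, 2], [-0.2, 0.0, -2.0, -0.0, 1.0, 0.0, 2], [-0.2, 0.0, -2.0, -0.0, 1.0, 0.0, 2], [-0.2, 0.0, -2.0, -0.0, 1.0, 0.0, 2]]
t 4.85 dist 29.8 rotvec [-0. 15.  0.]
[[-1.7, 0.0, -7.3, -0.0, 3.7, 0.0, 2], [-1.2, 0.0, -7.4, -0.0, 3.7, 0.0, 2], [-0.7, 0.0, -7.4, -0.0, 3.7, 0.0, 2], [-0.2, 0.0, -7.5, -0.0, 3.7, 0.0, 2]]
[-0.27527814 -0.04784843 -0.71380544] [ 0.04177401 -0.01061225  0.00918098] 0.011201202118636547 [ 0.53352991 -0.23609896  0.13076767]
```

jog_arm --deltas '[[[-0.5,0,-2,0,1,0,2],[-0.5,0,-3,0,1.5,0,2],[-0.5,0,-3,0,1.5,0,2],[-0.5,0,-3,0,1.5,0,2],[0,0,0,0,0,0,2]]]'

```text
clock: 5.35
eef_pos: [0.5315, -0.2382, 0.1429]
tool_rot: [0.926, 0.374, 0.048, -0.018]
ft_force: [0.0, -0.0, -1.5]
grip_width: 0.0109
```

```bash
python3 tip.py 0 15;python3 -c "
from h import *
o=get_obs();print(o['ft_force'],o['ft_torque'],o['grip_width'],o['eef_pos'])"
```

```text
t 5.35 dist 12.5 rotvec [ 0. -6. -0.]
[[0.4, -0.0, 3.1, 0.0, -1.5, -0.0, 2], [0.5, -0.0, 3.1, 0.0, -1.5, -0.0, 2], [0.6, -0.0, 3.1, 0.0, -1.5, -0.0, 2], [0.6, -0.0, 3.1, 0.0, -1.5, -0.0, 2]]
t 5.35 dist 17.3 rotvec [0. 9. 0.]
[[-0.5, -0.0, -4.3, 0.0, 2.3, 0.0, 2], [-0.3, -0.0, -4.3, 0.0, 2.3, 0.0, 2], [-0.2, -0.0, -4.3, 0.0, 2.3, 0.0, 2], [0.0, -0.0, -4.3, 0.0, 2.3, 0.0, 2]]
[ 0.00342723 -0.0222522  -1.49374414] [-0.04064647  0.02309829 -0.01596901] 0.010922871472397082 [ 0.53150893 -0.2381563   0.14292398]
```

jog_arm --deltas '[[[-0.5,0,-4,0,2.2,0,2],[-0.4,0,-4.2,0,2.2,0,2],[-0.3,0,-4.2,0,2.2,0,2],[0,0,-4.2,0,2.3,0,2],[0,0,0,0,0,0,2]]]'

```text
clock: 5.85
eef_pos: [0.5275, -0.2419, 0.1598]
tool_rot: [0.919, 0.371, 0.122, -0.048]
ft_force: [-0.7, -0.6, -1.9]
grip_width: 0.0109
```

```bash
python3 tip.py 15;python3 -c "
from h import *
o=get_obs();print(o['ft_force'],o['ft_torque'],o['grip_width'],o['eef_pos'])
im=camera('side');cv2.imwrite('pics/s2.png',cv2.resize(im[190:320,230:430][:,:,::-1],None,fx=4,fy=4,interpolation=2))"
```

```text
t 5.85 dist 1.7 rotvec [ 0.1 -0.2 -0.1]
[[0.4, -0.0, 0.1, 0.0, -0.0, -0.0, 2], [0.4, -0.0, 0.1, 0.0, -0.0, -0.0, 2], [0.4, -0.0, 0.1, 0.0, -0.0, -0.0, 2], [0.4, -0.0, 0.1, 0.0, -0.0, -0.0, 2]]
[-0.6590745  -0.62923029 -1.88565848] [-0.18285701  0.17976162  0.03550451] 0.01086075921044836 [ 0.52750744 -0.24193623  0.15983555]
```

View pics/s2.png

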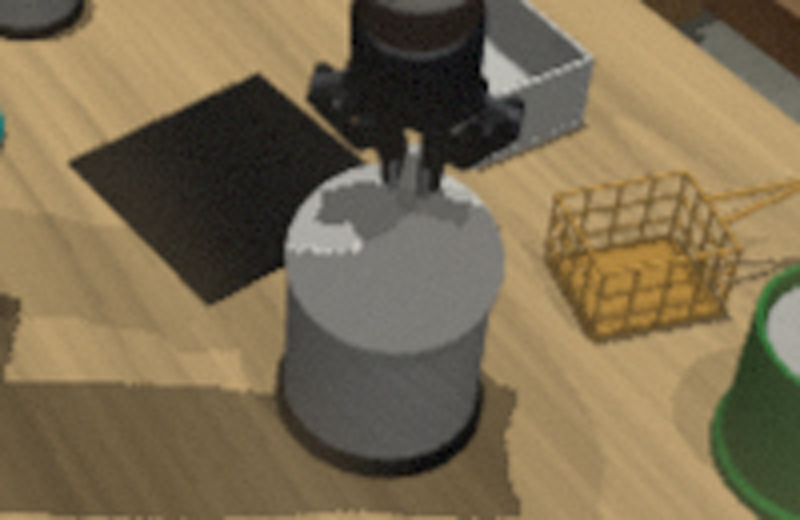

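The lid is tipped with its back edge at the rim. I'll nudge it down about 1 mm to confirm that the edge really bears.

jog_arm --deltas '[[[0.5,0,1.2,0,0,0,2],[0,0,0.5,0,0,0,2],[0,0,0,0,0,0,2]]]'

```text
clock: 6.2
eef_pos: [0.5283, -0.2412, 0.1584]
tool_rot: [0.919, 0.371, 0.121, -0.047]
ft_force: [-2.3, -0.3, 1.1]
grip_width: 0.0108
```

```bash
python3 tip.py 15;python3 -c "
from h import *
o=get_obs();print(o['ft_force'],o['ft_torque'],o['grip_width'],o['eef_pos'])"
```

```text
t 6.2 dist 1.6 rotvec [ 0.1  0.  -0. ]
[[0.2, -0.0, -0.3, 0.0, 0.0, -0.0, 2], [0.2, -0.0, -0.3, 0.0, 0.0, -0.0, 2], [0.2, -0.0, -0.3, 0.0, 0.0, -0.0, 2], [0.2, -0.0, -0.3, 0.0, 0.0, -0.0, 2]]
[-2.25238416 -0.2598593   1.13095091] [-0.5216964   0.76456314 -0.05695608] 0.010783891263602716 [ 0.52830873 -0.2411657   0.15836437]
```

The edge is bearing: Fz rose 3 N. The tip is 15°. Lifting straight up.

jog_arm --deltas '[[[1,0,-4,0,0,0,2],[3,0,-12,0,0,0,2],[5,0,-20,0,0,0,2],[5,0,-20,0,0,0,2],[5,0,-20,0,0,0,2]]]'

```text
clock: 6.7
eef_pos: [0.5265, -0.2383, 0.2367]
tool_rot: [0.919, 0.372, 0.119, -0.051]
ft_force: [0.2, 0.4, -2.0]
grip_width: 0.0111
```

jog_arm --deltas '[[[3,0,-10,0,-3,0,2],[2,0,-5,0,-3,0,2],[0,0,0,0,-3,0,2],[0,0,0,0,-3,0,2],[0,0,0,0,-3,0,2]]]'

```text
clock: 7.2
eef_pos: [0.5301, -0.2385, 0.2631]
tool_rot: [0.927, 0.375, -0.0, 0.004]
ft_force: [-0.8, -0.4, -1.3]
grip_width: 0.0108
```

```bash
python3 - <<'E'
from h import *
o=get_obs();im=camera("side");cv2.imwrite('pics/s3.png',cv2.resize(im[100:320,200:430][:,:,::-1],None,fx=2.6,fy=2.6,interpolation=2))
print(o["ft_force"],o["ft_torque"],o["grip_width"],o["eef_pos"])
a=np.radians(44);g=np.array([.517,-.040])+.048*np.array([np.cos(a),np.sin(a)]);print(g)
plan(*target(*g,.2,44),8,2)
E
```

```text
[-0.82369927 -0.42981929 -1.34004972] [ 0.04947306 -0.03203031  0.01241489] 0.010770081189217339 [ 0.53010469 -0.23846677  0.26312341]
[ 0.55152831 -0.0066564 ]
t 7.25 dist 239.9 rotvec [0.4 0.2 0.2]
[[21.9, -18.9, 7.7, 0.0, 0.0, 0.0, 2], [21.9, -18.9, 7.7, 0.0, 0.0, 0.0, 2], [21.9, -18.9, 7.7, 0.0, 0.0, 0.0, 2], [21.9, -18.9, 7.7, 0.0, 0.0, 0.0, 2], [21.9, -18.9, 7.8, 0.0, 0.0, 0.0, 2], [21.9, -19.0, 7.8, 0.0, 0.0, 0.0, 2], [21.9, -19.0, 7.8, 0.0, 0.0, 0.0, 2], [21.9, -19.0, 7.8, 0.0, 0.0, 0.0, 2]]
```

View pics/s3.png

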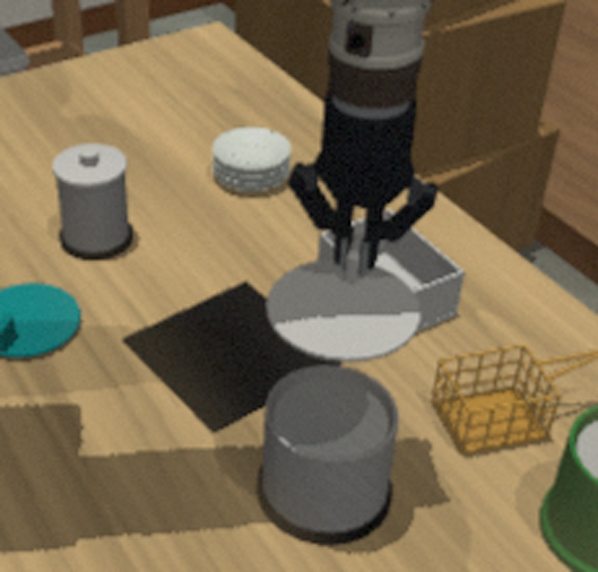

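The lid is held level above the open dispenser. Carrying it to the mat.

jog_arm --deltas '[[[15,-13,2,0,0,0,2],[25,-22,8,0,0,0,2],[25,-22,8,0,0,0,2],[25,-22,8,0,0,0,2],[25,-22,8,0,0,0,2]]]'

```text
clock: 7.75
eef_pos: [0.5468, -0.0822, 0.2307]
tool_rot: [0.927, 0.374, 0.005, 0.004]
ft_force: [1.2, 0.0, -2.2]
grip_width: 0.0111
```

jog_arm --deltas '[[[25,-22,8,0,0,0,2],[20,-16,10,0,0,0,2],[14,-12,10,0,0,0,2],[0,0,10,0,0,0,2],[0,0,0,0,0,0,2]]]'

```text
clock: 8.25
eef_pos: [0.5553, 0.004, 0.193]
tool_rot: [0.926, 0.378, 0.008, 0.0]
ft_force: [-0.7, 0.3, -1.4]
grip_width: 0.0111
```

```bash
python3 - <<'E'
from h import *
o=get_obs()
camera("top");print([(round(d["conf"],2),np.round(d["at"])) for d in masks_of("lid","top")])
plan(*target(.5515,-.0067,.05,44),6,2)
E
```

```text
[(0.96, array([284., 190.])), (0.73, array([391., 338.]))]
t 8.35 dist 144.8 rotvec [ 0.5 -0.9  0.3]
[[-2.1, 0.4, 24.0, 0.1, -0.1, 0.0, 2], [-2.0, 0.5, 24.0, 0.1, -0.1, 0.0, 2], [-2.0, 0.5, 24.1, 0.1, -0.1, 0.0, 2], [-1.9, 0.5, 24.1, 0.1, -0.1, 0.0, 2], [-1.8, 0.6, 24.1, 0.1, -0.1, 0.0, 2], [-1.8, 0.6, 24.1, 0.1, -0.1, 0.0, 2]]
```

jog_arm --deltas '[[[-2,0.5,24,0.2,-0.3,0,2],[-2,0.5,24,0.2,-0.3,0,2],[-2,0.5,24,0.2,-0.3,0,2],[-2,0.5,24,0,0,0,2],[-2,0.5,24,0,0,0,2]]]'

```text
clock: 8.85
eef_pos: [0.5598, -0.0112, 0.0805]
tool_rot: [0.928, 0.373, 0.009, 0.003]
ft_force: [-0.1, -0.0, -1.0]
grip_width: 0.0108
```

```bash
python3 - <<'E'
from h import *
plan(*target(.5515,-.0067,.03,44),4,2)
E
```

```text
t 8.85 dist 51.4 rotvec [ 0.7 -0.8 -0.2]
[[-0.9, -2.4, 12.6, 0.2, -0.2, -0.0, 2], [-0.9, -2.4, 12.6, 0.2, -0.2, -0.0, 2], [-0.8, -2.3, 12.6, 0.2, -0.2, -0.0, 2], [-0.8, -2.3, 12.6, 0.2, -0.2, -0.0, 2]]
```

jog_arm --deltas '[[[-1,-2.4,15,0.3,-0.3,0,2],[-1,-2.4,15,0.3,-0.3,0,2],[-1,-2.4,12,0.3,-0.2,0,2],[-1,-2,6,0,0,0,2],[0,0,0,0,0,0,2]]]'

```text
clock: 9.35
eef_pos: [0.5503, -0.0099, 0.0292]
tool_rot: [0.929, 0.371, -0.002, -0.003]
ft_force: [0.0, -0.1, -0.9]
grip_width: 0.0108
```

```bash
python3 - <<'E'
from h import *
plan(*target(.5515,-.0067,.021,44),3,2)
o=get_obs();print(o["ft_force"],o["ft_torque"])
E
```

```text
t 9.35 dist 8.9 rotvec [-0.4  0.1 -0.5]
[[1.0, -0.5, 2.7, -0.1, 0.0, -0.2, 2], [1.0, -0.5, 2.7, -0.1, 0.0, -0.2, 2], [1.0, -0.5, 2.7, -0.1, 0.0, -0.2, 2]]
[ 0.03853813 -0.12598746 -0.91619168] [ 0.05912827 -0.08956025 -0.01581774]
```

jog_arm --deltas '[[[1,-0.5,3,-0.1,0,-0.2,2],[0.5,0,2,-0.2,0,0,2],[0,0,1.5,0,0,0,2],[0,0,0,0,0,0,2]]]'

```text
clock: 9.75
eef_pos: [0.5532, -0.0079, 0.0245]
tool_rot: [0.928, 0.373, 0.002, 0.001]
ft_force: [-0.2, -0.8, -0.4]
grip_width: 0.0106
```

jog_arm --deltas '[[[0,0,1,0,0,0,2],[0,0,0,0,0,0,2]]]'

```text
clock: 9.95
eef_pos: [0.5537, -0.0078, 0.024]
tool_rot: [0.928, 0.373, 0.002, 0.001]
ft_force: [-0.3, -0.9, -1.9]
grip_width: 0.0106
```

jog_arm --deltas '[[[-0.5,0,1.5,0,0,0,2],[-0.5,0,1.5,0,0,0,2],[0,0,0,0,0,0,2]]]'

```text
clock: 10.25
eef_pos: [0.5534, -0.0086, 0.0212]
tool_rot: [0.928, 0.373, 0.003, 0.001]
ft_force: [-0.4, 0.8, -0.1]
grip_width: 0.0113
```

jog_arm --deltas '[[[-0.5,0,1,0,0,0,2],[0,0,0,0,0,0,2]]]'

```text
clock: 10.45
eef_pos: [0.5535, -0.0088, 0.0209]
tool_rot: [0.928, 0.373, 0.003, 0.001]
ft_force: [-0.9, 0.9, 1.6]
grip_width: 0.0109
```

Contact is at the expected height (0.021, Fz rising). Releasing and retreating upward.

jog_arm --deltas '[[[0,0,0.5,0,0,0,2],[0,0,0,0,0,0,20],[0,0,0,0,0,0,45],[0,0,0,0,0,0,45],[0,0,0,0,0,0,45]]]'

```text
clock: 10.95
eef_pos: [0.5537, -0.0091, 0.0204]
tool_rot: [0.928, 0.373, 0.003, 0.002]
ft_force: [0.1, 0.2, -1.1]
grip_width: 0.0451
```

jog_arm --deltas '[[[0,0,-10,0,0,0,45],[0,0,-30,0,0,0,45],[0,0,-40,0,0,0,45],[0,0,-50,0,0,0,45],[0,0,-50,0,0,0,45]]]'

```text
clock: 11.45
eef_pos: [0.5463, -0.009, 0.1992]
tool_rot: [0.928, 0.373, -0.006, -0.002]
ft_force: [1.7, 0.5, 0.4]
grip_width: 0.0451
```

```bash
python3 - <<'E'
from h import *
o=get_obs();im=camera("wrist");cv2.imwrite("pics/w3.png",im[:,:,::-1])
plan(*target(.5,-.269,.20,44),8,0)
print(o["joint_pos"])
E
```

```text
t 11.5 dist 265.0 rotvec [ 0.2 -0.1 -0.2]
[[-27.1, 19.0, 1.1, 0.0, -0.0, -0.0, 0], [-27.1, 19.0, 1.1, 0.0, -0.0, -0.0, 0], [-27.1, 19.0, 1.1, 0.0, -0.0, -0.0, 0], [-27.1, 19.0, 1.1, 0.0, -0.0, -0.0, 0], [-27.1, 19.0, 1.1, 0.0, -0.0, -0.0, 0], [-27.1, 19.0, 1.1, 0.0, -0.0, -0.0, 0], [-27.1, 19.0, 1.1, 0.0, -0.0, -0.0, 0], [-27.1, 19.0, 1.1, 0.0, -0.0, -0.0, 0]]
[-1.61606387e-02  3.57411357e-01  8.20162416e-02  1.30780077e+00
 -6.35176608e-04  2.36089794e+00]
```

View pics/w3.png

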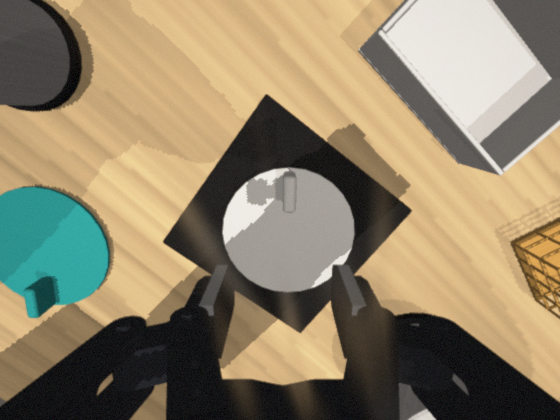

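The lid lies flat at (288,230), grip up, inside the mat with a margin all round. Moving to the dispenser with the fingers closing.

jog_arm --deltas '[[[-27,19,0,0,0,0,0],[-27,19,0,0,0,0,0],[-27,19,0,0,0,0,0],[-27,19,0,0,0,0,0],[-27,19,0,0,0,0,0]]]'

```text
clock: 12.0
eef_pos: [0.5241, -0.1723, 0.2193]
tool_rot: [0.926, 0.378, 0.01, 0.005]
ft_force: [-0.0, 0.0, -0.4]
grip_width: -0.0003
```

jog_arm --deltas '[[[-27,19,0,0,0,0,0],[-27,19,0,0,0,0,0],[-27,19,0,0,0,0,0],[0,0,0,0,0,0,0],[0,0,0,0,0,0,0]]]'

```text
clock: 12.5
eef_pos: [0.5037, -0.278, 0.222]
tool_rot: [0.927, 0.375, 0.011, 0.007]
ft_force: [0.2, 0.4, 0.5]
grip_width: -0.0003
```

```bash
python3 - <<'E'
from h import *
o=get_obs();im=camera("wrist").copy()
th=np.linspace(0,6.28,60)
for r,z,c in((.065,.12,(0,255,0)),(.056,.108,(255,0,0))):
    for q in proj("wrist",np.c_[.4976+r*np.cos(th),-.2691+r*np.sin(th),0*th+z],o): cv2.circle(im,tuple(int(v) for v in q),1,c,-1)
cv2.imwrite("pics/w4.png",im[:,:,::-1])
plan(*target(.4976,-.2691,.115,44),4,0);print(o["ft_force"],o["eef_pos"],o["grip_width"])
E
```

```text
t 12.55 dist 107.5 rotvec [ 1.3 -0.8  0. ]
[[0.0, -3.2, 26.7, 0.3, -0.2, 0.0, 0], [0.1, -3.1, 26.7, 0.3, -0.2, 0.0, 0], [0.2, -2.9, 26.7, 0.3, -0.2, 0.0, 0], [0.3, -2.8, 26.7, 0.3, -0.2, 0.0, 0]]
[0.15876531 0.4369029  0.54026965] [ 0.50368886 -0.27795385  0.22199942] -0.0003075072607093274
```

View pics/w4.png

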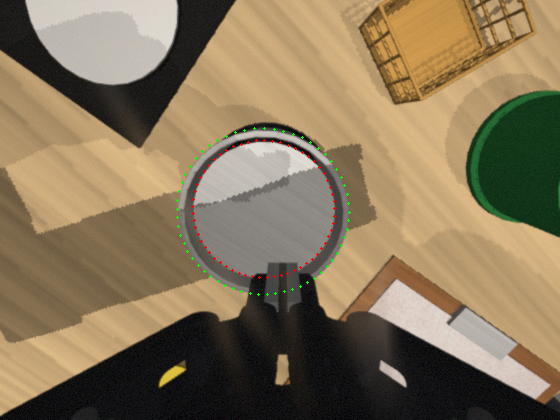

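The rim and carrier match the model. Descending to just above the carrier.

jog_arm --deltas '[[[0,-4,25,0.4,-0.4,0,0],[0,-3,25,0.4,-0.4,0,0],[0,-3,25,0.4,-0.2,0,0],[0,-2,20,0.2,0,0,0],[0,0,0,0,0,0,0]]]'

```text
clock: 13.05
eef_pos: [0.4993, -0.2642, 0.1269]
tool_rot: [0.926, 0.379, 0.0, 0.001]
ft_force: [0.5, 0.1, -0.4]
grip_width: -0.0001
```

```bash
python3 - <<'E'
from h import *
plan(*target(.4976,-.2691,.11,44),1,0);print(get_obs()["ft_force"])
plan(*target(.4976,-.2691,.083,44),6,0)
E
```

```text
t 13.05 dist 17.7 rotvec [0.1 0.  0.5]
[[-4.6, 2.2, 16.9, 0.1, 0.0, 0.5, 0]]
[ 0.47978714  0.13293251 -0.43115133]
t 13.05 dist 44.2 rotvec [0.1 0.  0.5]
[[-0.8, 0.4, 7.3, 0.0, 0.0, 0.1, 0], [-0.8, 0.4, 7.3, 0.0, 0.0, 0.1, 0], [-0.8, 0.4, 7.3, 0.0, 0.0, 0.1, 0], [-0.8, 0.4, 7.3, 0.0, 0.0, 0.1, 0], [-0.8, 0.4, 7.3, 0.0, 0.0, 0.1, 0], [-0.8, 0.4, 7.3, 0.0, 0.0, 0.1, 0]]
```

jog_arm --deltas '[[[-2,1,7,0,0,0.3,0],[-2,1,6,0,0,0,0],[0,0,3,0,0,0,0],[0,0,2,0,0,0,0],[0,0,0,0,0,0,0]]]'

```text
clock: 13.55
eef_pos: [0.5007, -0.2681, 0.1115]
tool_rot: [0.926, 0.378, 0.002, 0.003]
ft_force: [0.2, -0.2, -1.2]
grip_width: 0.0001
```

jog_arm --deltas '[[[0,0,5,0,0,0,0],[0,0,5,0,0,0,0],[0,0,4,0,0,0,0],[0,0,4,0,0,0,0],[0,0,0,0,0,0,0]]]'

```text
clock: 14.05
eef_pos: [0.5016, -0.2687, 0.0968]
tool_rot: [0.926, 0.377, 0.004, 0.005]
ft_force: [-2.8, 1.6, 6.8]
grip_width: -0.0002
```

The 6.8 N at 11 mm of travel fits the spring. Continuing.

jog_arm --deltas '[[[-1,0,5,0.2,-0.3,0,0],[-1,0,5,0.2,-0.3,0,0],[-1,0,4,0,0,0,0],[0,0,3,0,0,0,0],[0,0,0,0,0,0,0]]]'

```text
clock: 14.55
eef_pos: [0.5017, -0.2688, 0.0858]
tool_rot: [0.926, 0.378, 0.002, 0.004]
ft_force: [-3.7, 1.1, 9.3]
grip_width: -0.0001
```

jog_arm --deltas '[[[0,0,0,0,0,0,0],[0,0,0,0,0,0,0]]]'

```text
clock: 14.75
eef_pos: [0.5017, -0.2688, 0.0882]
tool_rot: [0.926, 0.378, 0.003, 0.005]
ft_force: [-3.3, 1.7, 8.6]
grip_width: 0.0001
```

Zero rows creep up, because each one re-targets the sagged pose. I'll end on a row that holds with the sag included.

jog_arm --deltas '[[[0,0,4,0,0,0,0],[0,0,3,0,0,0,0],[0,0,1.5,0,0,0,0],[0,0,1.5,0,0,0,0]]]'

```text
clock: 15.15
eef_pos: [0.5018, -0.2688, 0.0839]
tool_rot: [0.926, 0.378, 0.004, 0.006]
ft_force: [-2.8, 2.8, 10.1]
grip_width: 0.0002
```

jog_arm --deltas '[[[0,0,1.5,0,0,0,0]]]'

```text
clock: 15.25
eef_pos: [0.5017, -0.2688, 0.0838]
tool_rot: [0.926, 0.378, 0.004, 0.006]
ft_force: [-3.7, 1.8, 10.5]
grip_width: -0.0004
```

```bash
python3 - <<'E'
from h import *
im=camera("top")
for d in masks_of("lid","top"):
    h=cv2.convexHull(max(cv2.findContours(d["pixels"].astype(np.uint8),0,1)[0],key=len))[:,0];print(round(d["conf"],2),d["at"],circ(at_z("top",h,.015)))
for t in("saucers","tub","basket"): print(t,[(round(d["conf"],2),d["at"]) for d in masks_of(t,"top")][:2])
for _ in range(4): camera("top")
o=get_obs();print(o["clock"],o["eef_pos"],o["ft_force"])
E
```

```text
0.83 [393.9, 340.3] (array([ 0.19431348, -0.37986162]), np.float64(0.06283245566187523))
0.8 [200.6, 267.7] (array([0.32428431, 0.13093615]), np.float64(0.06548988534546206))
0.6 [278.0, 207.4] (array([ 0.51722542, -0.04462219]), np.float64(0.0680170080218994))
saucers [(0.6, [177.8, 128.3])]
tub [(0.66, [285.6, 130.7]), (0.62, [175.7, 126.1])]
basket [(0.97, [365.3, 147.1])]
15.7 [ 0.50173731 -0.26877143  0.08381495] [-2.83132842  2.406233   10.01776025]
```

The arm holds steady at z = 0.0838, a travel of 24.2 mm at 10 N. The lid measures at (0.517,-0.045), about 4.5 mm from the mat's centre, with a radius of 68 mm. Handing in.

```bash
python3 -c "
from workcell import *
print(job_done())"
```

```text
the job is handed in; nothing more can be done
None
```

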